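Mesh the splined key in the cash box and hold the latch up

TASK

Take the splined key with the flat bow out of the wooden rack, put its stem into the lock on the cash box's lid, turn it until the splines mesh, and push it fully home against the spring so that the brass latch lifts. Finish while still holding the key pressed home (do not let go: the spring would push it out), and leave the other things where they stand.

Things in the scene. Friction and masses are not known exactly. Their poses are not given: they have to be found in the camera images.
- key: Loose steel key, about 150 g, standing upright, stem down, in one of the rack's two holes, its collar (36 mm across, 4 mm thick) resting on the rack's top. Origin: on its axis at the collar's underside; z up towards the flat bow. Below the origin the stem has four splines, z -20 to 0 mm: a cross of two blades along the key's x and y, each 26 mm across and 5 mm thick.
- key_grip (a point): Middle of the key's flat bow, 36 mm above the collar's underside, axes as the key's. The bow reaches from 16 to 52 mm above the collar's underside, is 44 mm wide along the key's x and 12 mm thick along its y: grip it across y.
- key_tip (a point): Lower end of the key's stem, 34 mm below the collar's underside. Below the splines the last 14 mm is a round pilot 12 mm across, its lowest 4 mm tapering to 4 mm across.
- rack: Fixed block of dark wood, 80 (x) by 180 (y) by 45 mm high, origin in the middle of its underside. Two round holes 30 mm across and 40 mm deep in its top, 45 mm either side of the middle along its y; one holds the splined key, the other the round key.
- lock_mouth (a point): Middle of the lock's face, 95 mm above the shelf; z up, x and y as the box's. Below it runs a cross-shaped slot, each arm 29 mm tip to tip and 10 mm wide, at any angle to the box (it repeats every 90 degrees), not given: see it from above or feel it. The pilot enters at any angle; the splines stop on the face, collar 20 mm above it, until within 5 to 10 degrees of the slot.
- plunger (a joint): Sprung plunger in the lock, m: 0 untouched, about 0.0056 with the key fully home; it springs back when let go. Once the splines mesh the key slides freely until its collar is 6 mm above the lock face; there its tip meets the plunger, which pushes up with about 2 N at first and 8 N at the end, when the collar sits flat on the lock face, a hard stop.
- latch (a joint): Brass latch on the edge of the lid farthest from the robot, 90 mm or less from the lock, linked to the plunger, rad: 0 down, about 0.78 (lifted) with the key fully home.
- cashbox: Fixed dark steel cash box, 140 (x) by 190 (y) by 90 mm high, origin in the middle of its underside. In the middle of its lid is a square brass plate, 60 mm wide and 5 mm proud, with the lock in it: a round steel barrel 41 mm across, flush with the plate, too stiff to be turned (friction 1.5 N m).
- round_key: Bystander in the rack's other hole: key with a plain round stem and a round knob 28 mm across, which stands 40 mm above the rack. Origin at its collar's underside.
- comb: Bystander: black rubber comb lying flat, 170 by 27 by 5 mm, between rack and cash box.
- brush_handle: Bystander: turned chrome shaving brush handle, 34 mm across, 75 mm high, upright.
- mug: Bystander: white porcelain shaving mug, 84 mm across, 85 mm high.
- tonic: Bystander: cobalt tonic bottle with a round stopper, 62 mm across, 185 mm high.
- coin_dish: Bystander: brass coin dish, 90 mm across, 22 mm high.
- pomade_tin: Bystander: flat round tin, 72 mm across, 29 mm high.
There are look-alikes about, which are no part of the job. Leave any pink or red look-alike of the key alone.

How it is judged:
By the outcome, as a careful person would: the job done as asked, in the order asked, and still so for the second after the job is handed in, while the arm keeps its last pose, push and grip.
It also fails if it takes over 64 s, if anything falls off the work surface, if the arm or the gripper's body presses on something with over 40 N, if the wrist force passes 120 N, or if a joint passes its speed limit or range.

ROBOT

A 6-joint arm with a two-finger parallel gripper is mounted at the origin on the work surface. World frame = base frame: x ahead of the robot, y to its left, z up, the work surface at z = 0. Lengths are in mm, angles in rad, forces in N, time in s.
With the tool pointing down it reaches from about 350 to 875 mm from the base axis. Payload 4.2 kg.
Tool frame: the origin (TCP) lies on the mounting face of the last link; the fingertips stand 173 mm ahead of it and the grasp point (between the pads) lies 155 mm ahead of it; z points along the fingers, y is the line along which they close (so a half turn about z gives the same grasp; the last joint's range is limited). The gripper opens to 85 mm and grips with 20 to 120 N. Pads are 22 mm wide; open, the fingers measure 114 mm over their backs; the gripper's body (76 mm by 85 mm) begins 54 mm behind the grasp point. The pads swing forward as they close: fully open they stand 13 mm farther back than shut.
Start: joints at [1.604, 0.385, 0.008, 0, -1.194, -0.259], TCP at [139.897, 609.121, 404.712] pointing down, gripper open.
Joint ranges: [-3.14, 3.14], [-1.21, 2.06], [-1.07, 1.41], [-3.16, 2.05], [-2.99, -0.16], [-3.1, 3.1]. Speed limits (rad/s): [2.79, 2.79, 3.14, 3.14, 3.14, 3.14].

INTERFACE

Orientations are given as a unit quaternion [x, y, z, w].
In Python, from bench import arm gives the robot as it stands.
- The arm moves only by the tool carry_out, never from a script. Its argument "rows" is a list of rows, each a list of 7 numbers: the shift along the tool's x, y, z as a fraction of full scale, then the turn, a rotation vector about the tool's x, y, z as a fraction of full scale, then the opening, from -1 (shut) to 1 (fully open). A call has 1 to 12 rows; each row is the pose to reach, as a shift and turn from the pose commanded when the call began, along the tool's axes at that moment, turning the shorter way round; what a row does not reach only later rows make up. Full scale, the value 1, is 20 cm for a shift and pi rad for a turn. A row lasts 1/8 s, in which the tool goes at most 62.5 mm and 10.7 degrees, less where a joint would pass 70% of its speed; a pose out of reach is approached as far as the arm can. A call with a number of a shift or a turn outside -1 to 1 is refused whole. A call with a gripper value outside its range is refused whole. The fingers move at their own pace and stop on an object; the grip force is fixed at half the most. Time passes only in rows, so rows that repeat a pose let the fingers close. It gives the time, the measured TCP pose, the force, the opening and the grip force at its end, in the units of the state.
- arm.read_state(): the state, without advancing time (a new reading comes with each control period).
- arm.get_image(name): name is "side" or "top"; returns (picture, depth): 480x640x3 uint8, red, green, blue; 480x640 float32, mm along the optical axis (not along the pixel's ray), 0 where there is no reading.
- arm.calibration(name): a dict with "mtx" (3x3 intrinsics, pixels), "cam_to_world" (4x4, takes a point from camera to world coordinates). Camera axes: x right, y up, looking along -z (the intrinsics and any distortion apply to the point x, -y, -z); pixel columns grow to the right and rows downward; lengths in mm; the calibration is good to about 2 mm. A picture is of the moment at which its call begins. calibration takes no time and is no camera call.
- arm.job_done(): hands the job in; it is judged then, once.
The state is a dict: "clock": time; "joints": joint angles; "joint_vel": joint speeds; "joint_efforts": joint torques, N m; "position": TCP position; "ee_rot": TCP orientation; "contact_force": force on the tool from outside, world axes, zero at the start; "wrist_torque": the same for the moment, N m; "gripper_width": finger opening in mm; "grasp_force": force on a finger pad.
Only numpy, scipy, OpenCV 4.12 (cv2) and the standard library are available. Lean on these libraries where they do the work, as an engineer would, in place of code of your own. Each camera call takes 0.05 s, during which the arm holds its last target. There are 200 camera calls.

## Working session

There is one attempt and no reset: what is moved stays moved. The work goes in short steps, Python scripts to look and compute and a tool call to move; the robot and the scene stay as the last step left them, time stands still between calls to the robot, and variables do not carry over. Pictures are saved under pics/ and viewed, at most 10 in all, crops included, and the job is handed in when it is done.

Besides the shell and the picture viewer there is one more tool, called after "Call:" as name([rows], argument=value, ...), one row to a line, values as JSON. carry_out: Moves the arm, as the interface text tells. Its arguments: {"type":"object","properties":{"rows":{"type":"array"}},"required":["rows"]}

```bash
mkdir -p pics; cat > h.py <<'E'
import numpy as np, cv2
from bench import arm
from scipy.spatial.transform import Rotation as R
def cloud(n):
    im,d=arm.get_image(n); c=arm.calibration(n); K=c["mtx"]; T=np.array(c["cam_to_world"])
    v,u=np.mgrid[:480,:640]
    P=np.stack([(u-K[0][2])/K[0][0]*d,-(v-K[1][2])/K[1][1]*d,-d],-1)
    W=P@T[:3,:3].T+T[:3,3]; W[d<=0]=np.nan
    return im,W
def save(im,f): cv2.imwrite("pics/"+f,cv2.cvtColor(im,cv2.COLOR_RGB2BGR))
E
python3 - <<'E'
from h import *
for n in("top","side"):
    im,W=cloud(n); save(im,n+"0.png"); np.savez(n+"0.npz",im=im,W=W)
    c=arm.calibration(n); print(n,c)
s=arm.read_state(); print(s)
E
```

```text
top {'mtx': array([[556.34641898,   0.        , 317.54971434],
       [  0.        , 556.34641898, 234.53408782],
       [  0.        ,   0.        ,   1.        ]]), 'cam_to_world': array([[ 1.99917149e-02,  9.87555644e-01, -1.55994168e-01,
         4.11471866e+02],
       [-9.99369444e-01,  2.43176282e-02,  2.58721342e-02,
        -5.53821458e+01],
       [ 2.93435803e-02,  1.55378577e-01,  9.87419086e-01,
         1.29289079e+03],
       [ 0.00000000e+00,  0.00000000e+00,  0.00000000e+00,
         1.00000000e+00]])}
side {'mtx': array([[519.91075075,   0.        , 313.24753073],
       [  0.        , 519.91075075, 241.68757734],
       [  0.        ,   0.        ,   1.        ]]), 'cam_to_world': array([[-6.74262604e-01,  5.57994561e-01, -4.83747880e-01,
         5.94814466e+01],
       [-7.38433635e-01, -5.17635722e-01,  4.32167822e-01,
         4.00327558e+02],
       [-9.25788872e-03,  6.48610306e-01,  7.61064361e-01,
         8.99891712e+02],
       [ 0.00000000e+00,  0.00000000e+00,  0.00000000e+00,
         1.00000000e+00]])}
{'clock': 0.1, 'joints': array([ 1.60358110e+00,  3.85431063e-01,  6.77976639e-03, -4.12909508e-04,
       -1.19399407e+00, -2.58594951e-01]), 'joint_vel': array([-0.00024312, -0.00114188,  0.00268831,  0.00189529,  0.00118089,
        0.00197705]), 'joint_efforts': array([-7.53713721e-04, -3.93320131e+01,  1.88929331e+01,  4.19800758e+00,
       -2.61003101e-03,  2.82049925e-06]), 'position': array([139.86644608, 608.95809797, 403.77003668]), 'ee_rot': array([ 9.93623964e-01, -1.12740972e-01, -5.56503446e-05,  9.42586605e-04]), 'contact_force': array([-0.26318647,  0.01966588,  0.32060889]), 'wrist_torque': array([ 0.00077153, -0.02567097, -0.05933891]), 'grasp_force': 0.0, 'gripper_width': 85.43955525276981}
```

View pics/top0.png

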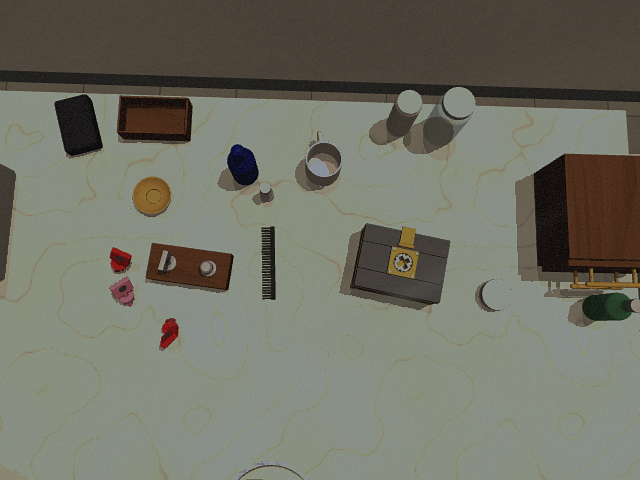

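View pics/side0.png

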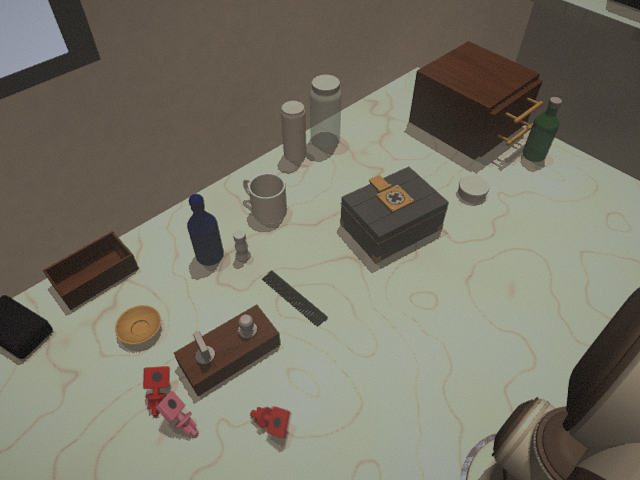

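Top view: rack at (190,267) with the flat-bow key at (166,262), round key at (208,268); lock at (403,262). Red and pink look-alikes at (120,260), (122,290) and (170,333), to be left alone. The side view agrees: key (203,348), lock (395,198).

```bash
python3 - <<'E'
from h import *
from scipy.spatial import cKDTree
t=np.load("top0.npz"); s=np.load("side0.npz")
im=t["im"]; A=cv2.resize(im[230:300,140:240],(800,560)[:2] and (400,280),interpolation=cv2.INTER_CUBIC)
B=cv2.resize(im[242:284,383:423],(400,420),interpolation=cv2.INTER_CUBIC)
C=cv2.resize(s["im"][300:400,170:290],(400,333),interpolation=cv2.INTER_CUBIC); D=cv2.resize(s["im"][175:220,370:420],(400,360),interpolation=cv2.INTER_CUBIC)
o=np.zeros((600,800,3),np.uint8); o[:280,:400]=A; o[:420,400:]=B; 
o[280:600,:400]=C[:320]; o[420:,400:]=D[90:270]
save(o,"crop.png")
for n,Z in(("top",t),("side",s)):
    W=Z["W"]; im=Z["im"]
    x0,x1,y0,y1=(145,235,238,295) if n=="top" else (170,285,300,395)
    sub=W[y0:y1,x0:x1].reshape(-1,3); sub=sub[~np.isnan(sub[:,0])]
    top=sub[(sub[:,2]>35)&(sub[:,2]<50)]
    print(n,"rack",np.median(top[:,2]),cv2.minAreaRect(top[:,:2].astype(np.float32)))
    hi=sub[sub[:,2]>62]; 
    c=top[:,:2].mean(0)
    for sgn in(-1,1):
        h=hi[(hi[:,1]-c[1])*sgn>0]
        if len(h)>4: print(sgn,len(h),h.mean(0),h[:,2].max(),cv2.minAreaRect(h[:,:2].astype(np.float32)))
        h=h[h[:,2]>85] 
        if len(h)>4:print(sgn,"top",len(h),h.mean(0),cv2.minAreaRect(h[:,:2].astype(np.float32)))
    x0,x1,y0,y1=(345,455,215,310) if n=="top" else (335,455,160,265)
    sub=W[y0:y1,x0:x1].reshape(-1,3); col=im[y0:y1,x0:x1].reshape(-1,3).astype(int)
    lid=sub[(sub[:,2]>83)&(sub[:,2]<105)]; print("lid",np.median(lid[:,2]),cv2.minAreaRect(lid[:,:2].astype(np.float32)))
    br=(col[:,0]-col[:,2]>60)&(sub[:,2]>80); b=sub[br]
    print("brass",len(b),np.nanmedian(b,0))
E
```

```text
top rack 45.90601361196616 ((531.5807495117188, 199.7765350341797), (181.5758056640625, 80.33660888671875), 83.5408935546875)
-1 137 [525.36157976 153.36995947  83.35868487] 90.65690302050348 ((525.701904296875, 154.42337036132812), (25.997928619384766, 25.511566162109375), 7.719339370727539)
-1 top 57 [526.60426423 154.82649355  87.15846202] ((525.0762329101562, 154.14002990722656), (20.66620635986328, 21.482982635498047), 76.3727798461914)
1 193 [536.3128058  242.27064239  90.39663131] 103.37313954734577 ((537.188720703125, 244.2375030517578), (13.222240447998047, 43.81611633300781), 76.28411102294922)
1 top 142 [536.71170022 243.28052607  96.24584246] ((537.3593139648438, 244.29989624023438), (13.214527130126953, 43.48480987548828), 75.93103790283203)
lid 91.25988049741613 ((548.9414672851562, -273.4765625), (190.49819946289062, 149.46275329589844), 79.2543716430664)
brass 688 [ 567.23385277 -280.18128957   95.89430119]
side rack 45.25112263337439 ((532.458251953125, 217.82391357421875), (220.61444091796875, 83.71617889404297), 83.2930679321289)
-1 205 [521.28536206 155.71069023  80.58955434] 88.78847945527946 ((522.7902221679688, 154.83192443847656), (27.038618087768555, 23.810745239257812), 70.5755386352539)
-1 top 53 [524.42028659 154.1245649   85.94880009] ((524.2051391601562, 154.90707397460938), (20.841672897338867, 18.90334129333496), 4.709404945373535)
1 239 [529.95939215 245.00134195  90.85124973] 100.66606846281445 ((535.2322998046875, 243.51287841796875), (12.21518611907959, 45.77256393432617), 77.80557250976562)
1 top 182 [533.40436796 243.93490784  95.93345007] ((535.5183715820312, 243.31248474121094), (11.94555950164795, 45.12321090698242), 77.77349853515625)
lid 90.32699669716749 ((548.204833984375, -274.5271301269531), (194.2799072265625, 151.70570373535156), 79.44593811035156)
brass 457 [ 566.13412979 -280.05106519   95.07549558]
```

View pics/crop.png

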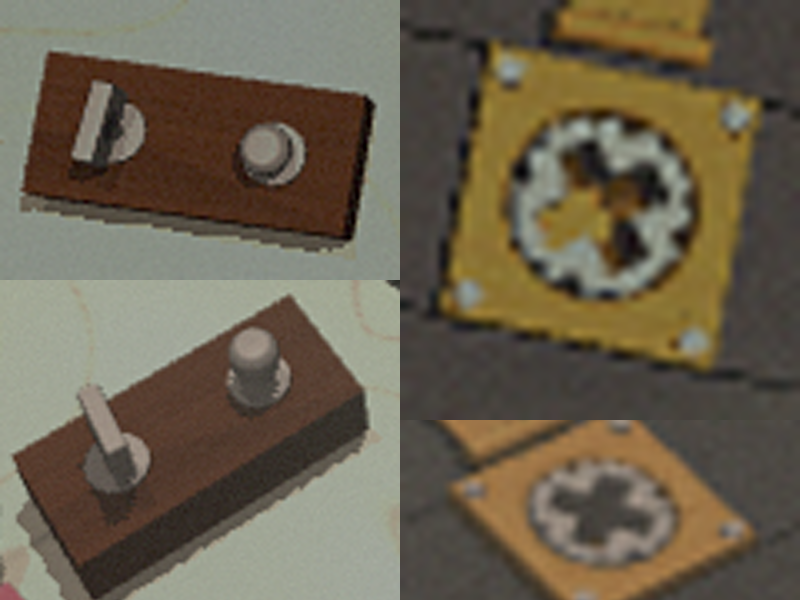

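Crop: the key's bow is in the left hole, running roughly world x; the lock's cross is visible, turned to the box, centre near (605,200) of the crop, i.e. top pixel (403.5,262).

```bash
cat >> h.py <<'E'
def rectify(im,n,c,half,z,ppm=8):
    C=arm.calibration(n); K=np.array(C["mtx"]); T=np.linalg.inv(C["cam_to_world"])
    g=np.arange(-half,half,1/ppm)
    X,Y=np.meshgrid(c[0]+g,c[1]+g)
    P=np.stack([X,Y,0*X+z,0*X+1],-1)@T.T
    u=K[0,0]*P[...,0]/-P[...,2]+K[0,2]; v=K[1,1]*-P[...,1]/-P[...,2]+K[1,2]
    return cv2.remap(im,u.astype(np.float32),v.astype(np.float32),cv2.INTER_CUBIC)  # rows=y, cols=x
E
python3 - <<'E'
from h import *
outs=[]
for n in("top","side"):
    Z=np.load(n+"0.npz"); c=np.array([563,-277.]); half=45
    r=rectify(Z["im"],n,c,half,95)
    hsv=cv2.cvtColor(r,cv2.COLOR_RGB2HSV)
    # plate: brass-coloured region (plate connected), filled hull
    m=((hsv[...,1]>95)&(hsv[...,2]>70)).astype(np.uint8)*255
    gm=((hsv[...,1]<80)&(hsv[...,2]>100)).astype(np.uint8)
    ys,xs=np.nonzero(gm); p=np.stack([xs,ys],1)/8-half
    ctr=np.zeros(2)
    for _ in range(10):
        k=np.hypot(*(p-ctr).T)<22
        (cx,cy),rad=cv2.minEnclosingCircle(p[k].astype(np.float32)); 
        q=p[k]; ctr=np.array([cx,cy])
    print(n,"ring centre",c+ctr,"r",rad, "mean",c+q.mean(0))
    gray=cv2.cvtColor(r,cv2.COLOR_RGB2GRAY).astype(float); sat=hsv[...,1].astype(float)
    yy,xx=np.mgrid[:r.shape[0],:r.shape[1]]/8-half
    for name,f in(("gray",gray),("steel",gm.astype(float))):
        for d in((0,0),(1,1),(-1,-1),(1,-1),(-1,1)):
            dx,dy=xx-ctr[0]-d[0],yy-ctr[1]-d[1]; R_=np.hypot(dx,dy); th=np.arctan2(dy,dx)
            k=(R_>7)&(R_<14.5); a=(f[k]*np.exp(-4j*th[k])).sum()/f[k].sum()
            print(name,d,"slot dir",(np.degrees(np.angle(-a))/4)%90,abs(a))
    o=cv2.resize(r,(400,400)); outs.append(o)
save(np.hstack(outs),"rect.png")
E
```

```text
top ring centre [ 544.63056564 -273.07950377] r 20.21726417541504 mean [ 544.5170327  -273.03810745]
gray (0, 0) slot dir 65.52895133759556 0.24171321583119448
gray (1, 1) slot dir 66.79026304268851 0.21062946236193214
gray (-1, -1) slot dir 64.19075139466723 0.21524315643452946
gray (1, -1) slot dir 66.3969054781206 0.22691686771654482
gray (-1, 1) slot dir 64.55502286443732 0.19081851651288795
steel (0, 0) slot dir 65.52647627213257 0.6906347893836761
steel (1, 1) slot dir 65.33094517985181 0.5532748210697378
steel (-1, -1) slot dir 65.72993904642658 0.5732602708300859
steel (1, -1) slot dir 65.90712581584106 0.5929323841416322
steel (-1, 1) slot dir 64.91454079266089 0.5463968845635983
side ring centre [ 560.62102604 -277.37258518] r 21.991701126098633 mean [ 553.61599766 -275.59267295]
gray (0, 0) slot dir 54.67049421160489 0.009115194704978138
gray (1, 1) slot dir 20.99054359167835 0.019097224255658782
gray (-1, -1) slot dir 63.55390017299031 0.027282091775484334
gray (1, -1) slot dir 16.87422368964118 0.006945469793138311
gray (-1, 1) slot dir 55.856635202332185 0.022385404529674354
steel (0, 0) slot dir 53.87249111341643 0.18242535736392657
steel (1, 1) slot dir 29.395861200746154 0.11136369901232855
steel (-1, -1) slot dir 61.830361344007216 0.3744614064881455
steel (1, -1) slot dir 38.8567446341146 0.06296646391930882
steel (-1, 1) slot dir 54.6983388670665 0.2750340611989385
```

View pics/rect.png

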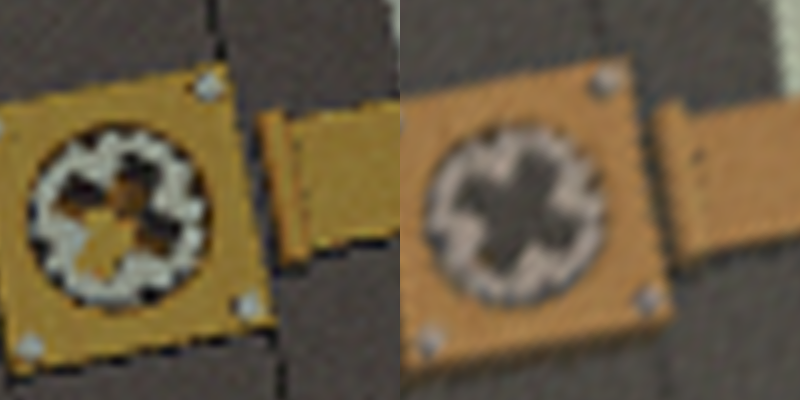

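Call:
carry_out([
  [0.3, 0.17, 0, 0, 0, 0, 0.6],
  [0.6, 0.34, 0, 0, 0, 0, 0.6],
  [0.9, 0.51, 0, 0, 0, 0, 0.6],
  [1, 0.6, 0, 0, 0, 0, 0.6],
  [1, 0.6, 0, 0, 0, 0, 0.6],
])

```text
clock: 0.72
position: [309.5, 445.0, 404.6]
ee_rot: [0.993, -0.115, -0.0, 0.0]
contact_force: [0.3, 0.1, 0.1]
gripper_width: 68.3
grasp_force: 0.0
```

Call:
carry_out([
  [0.3, 0.17, 0, 0, 0, 0, 0.6],
  [0.6, 0.34, 0, 0, 0, 0, 0.6],
  [0.9, 0.51, 0, 0, 0, 0, 0.6],
  [1, 0.6, 0, 0, 0, 0, 0.6],
  [1, 0.6, 0, 0, 0, 0, 0.6],
])

```text
clock: 1.35
position: [477.4, 284.3, 404.1]
ee_rot: [0.993, -0.115, -0.0, 0.0]
contact_force: [-0.3, 0.5, -0.2]
gripper_width: 68.3
grasp_force: 0.0
```

Rectified views: lock centre at (120,215) left and (115,215) right, so world ≈ (544.3, -273.3). With the sign corrected, the slot direction is about 24.5° (mod 90). Now to go over the key and grasp it.

Call:
carry_out([
  [0.17, 0.065, 0, 0, 0, 0, 0.6],
  [0.333, 0.129, 0.1, 0, 0, 0, 0.6],
  [0.333, 0.129, 0.3, 0, 0, 0, 0.6],
  [0.333, 0.129, 0.45, 0, 0, 0, 0.6],
  [0.333, 0.129, 0.45, 0, 0, 0, 0.6],
])

```text
clock: 1.98
position: [534.1, 246.4, 312.0]
ee_rot: [0.994, -0.112, -0.002, 0.002]
contact_force: [-0.2, -0.3, -0.2]
gripper_width: 68.1
grasp_force: 0.0
```

```bash
python3 - <<'E'
from h import *
Z=np.load("side0.npz"); c=np.array([544.3,-273.4]); 
for dx in (-1,0,1):
    r=rectify(Z["im"],"side",c+[dx,0],20,95).astype(float); gm=r.sum(-1)
    yy,xx=np.mgrid[:r.shape[0],:r.shape[1]]/8-20; R_=np.hypot(xx,yy); k=(R_>7)&(R_<14.5)
    a=(gm[k]*np.exp(4j*np.arctan2(yy,xx)[k])).sum()/gm[k].sum(); print(np.degrees(np.angle(-a))/4%90,abs(a))
s=arm.read_state(); print(s["position"],s["joints"])
im,W=cloud("top"); a=im[200:320,100:280]; b,W2=cloud("side")
save(np.hstack([cv2.resize(a,(400,267)),cv2.resize(b[230:430,120:420],(400,267))]),"pre.png")
E
```

```text
24.266230018891985 0.16828734200974452
24.28155861985531 0.18239214433088027
24.29808570001816 0.173242125973245
[534.12666289 246.44678447 311.98745966] [ 7.07283216e-01  4.04905771e-01 -2.10339025e-01 -7.01249164e-04
 -9.61854029e-01  6.39385341e-01]
```

View pics/pre.png

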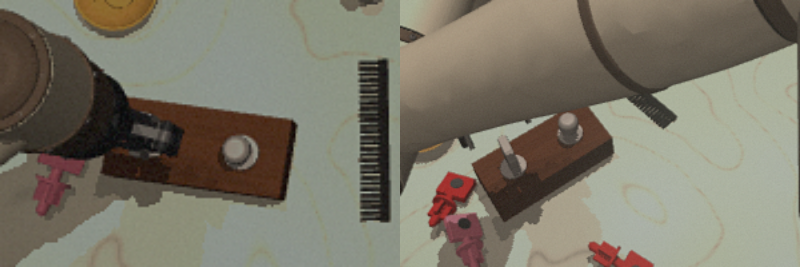

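The gripper is over the bow with nothing else near. Both views give 24.3–24.5° for the slot. I'll settle, then check the pose.

Call:
carry_out([
  [0, 0, 0.1, 0, 0, 0, 0.6],
  [0, 0, 0.15, 0, 0, 0, 0.6],
  [0, 0, 0.15, 0, 0, 0, 0.6],
  [0, 0, 0.15, 0, 0, 0, 0.6],
])

```text
clock: 2.58
position: [535.4, 245.9, 285.8]
ee_rot: [0.994, -0.112, 0.001, -0.001]
contact_force: [-0.0, -0.1, -0.7]
gripper_width: 68.2
grasp_force: 0.0
```

Call:
carry_out([
  [0.007, 0.008, 0.08, 0, 0, 0, 0.6],
  [0.007, 0.008, 0.16, 0, 0, 0, 0.6],
  [0.007, 0.008, 0.22, 0, 0, 0, 0.6],
  [0.007, 0.008, 0.247, 0, 0, 0, 0.6],
  [0.007, 0.008, 0.247, 0, 0, 0, 0.6],
  [0.007, 0.008, 0.247, 0, 0, 0, -0.2],
  [0.007, 0.008, 0.247, 0, 0, 0, -0.5],
  [0.007, 0.008, 0.247, 0, 0, 0, -1],
  [0.007, 0.008, 0.247, 0, 0, 0, -1],
  [0.007, 0.008, 0.247, 0, 0, 0, -1],
  [0.007, 0.008, 0.247, 0, 0, 0, -1],
  [0.007, 0.008, 0.247, 0, 0, 0, -1],
])

```text
clock: 4.08
position: [536.2, 243.8, 235.8]
ee_rot: [0.994, -0.113, 0.0, -0.0]
contact_force: [-1.1, -0.2, 4.2]
gripper_width: 10.9
grasp_force: 59.1
```

Call:
carry_out([
  [0, 0, -0.08, 0, 0, 0, -1],
  [0, 0, -0.2, 0, 0, 0, -1],
  [0, 0, -0.35, 0, 0, 0, -1],
  [0, 0, -0.5, 0, 0, 0, -1],
  [0, 0, -0.65, 0, 0, 0, -1],
  [0, 0, -0.65, 0, 0, 0, -1],
  [0, 0, -0.65, 0, 0, 0, -1],
])

```text
clock: 4.95
position: [535.6, 243.4, 364.1]
ee_rot: [0.994, -0.113, -0.001, 0.0]
contact_force: [0.5, -0.8, -2.1]
gripper_width: 11.4
grasp_force: 58.6
```

```bash
python3 - <<'E'
from h import *
s=arm.read_state(); print(s)
p=s["position"]; Rm=R.from_quat(s["ee_rot"]).as_matrix()
print(Rm.T@(np.array([544.4,-273.3,p[2]])-p)/200)
E
```

```text
{'clock': 4.95, 'joints': array([ 0.70147079,  0.35470029, -0.14409583, -0.00111547, -1.0742813 ,
        0.64359842]), 'joint_vel': array([-0.00135821,  0.01727947, -0.01399304,  0.00091556, -0.00140665,
        0.00079175]), 'joint_efforts': array([ 1.74673466e-02, -3.88486540e+01,  1.91761887e+01,  4.36781511e+00,
        2.71766918e-02,  7.30505303e-05]), 'position': array([535.5893948 , 243.43734636, 364.10326736]), 'ee_rot': array([ 9.93606880e-01, -1.12888560e-01, -1.13923793e-03,  4.93112429e-04]), 'contact_force': array([ 0.53245903, -0.84577107, -2.08353043]), 'wrist_torque': array([-0.04930138,  0.02476304,  0.00435117]), 'grasp_force': 58.62527847290039, 'gripper_width': 11.402661774787536}
[6.22541008e-01 2.50795083e+00 1.76260913e-03]
```

Call:
carry_out([
  [0.04, 0.16, 0, 0, 0, 0, -1],
  [0.09, 0.36, 0, 0, 0, 0, -1],
  [0.15, 0.58, 0, 0, 0, 0, -1],
  [0.2, 0.78, 0, 0, 0, 0, -1],
  [0.24, 0.96, 0, 0, 0, 0, -1],
])

```text
clock: 5.58
position: [539.4, 44.3, 363.4]
ee_rot: [0.994, -0.113, -0.002, 0.001]
contact_force: [0.0, -0.8, -1.5]
gripper_width: 11.4
grasp_force: 58.7
```

Call:
carry_out([
  [0.05, 0.2, 0, 0, 0, 0, -1],
  [0.1, 0.4, 0, 0, 0, 0, -1],
  [0.15, 0.6, 0, 0, 0, 0, -1],
  [0.2, 0.8, 0, 0, 0, 0, -1],
  [0.23, 0.92, 0, 0, 0, 0, -1],
])

```text
clock: 6.2
position: [543.0, -145.5, 363.2]
ee_rot: [0.994, -0.114, -0.002, 0.0]
contact_force: [-0.3, 0.4, -2.5]
gripper_width: 10.9
grasp_force: 58.7
```

Call:
carry_out([
  [0.04, 0.16, 0, 0, 0, 0, -1],
  [0.08, 0.34, 0, 0, 0, 0, -1],
  [0.12, 0.48, 0, 0, 0, 0, -1],
  [0.15, 0.6, 0, 0, 0, 0, -1],
  [0.15, 0.6, 0, 0, 0, 0, -1],
  [0.15, 0.6, 0, 0, 0, 0, -1],
])

```text
clock: 6.95
position: [545.7, -267.2, 363.9]
ee_rot: [0.994, -0.113, -0.001, -0.0]
contact_force: [0.1, 0.6, -1.9]
gripper_width: 11.2
grasp_force: 58.7
```

Call:
carry_out([
  [-0.01, 0.03, 0, 0, 0, -0.04, -1],
  [-0.01, 0.03, 0, 0, 0, -0.09, -1],
  [-0.01, 0.03, 0, 0, 0, -0.14, -1],
  [-0.01, 0.03, 0, 0, 0, -0.18, -1],
  [-0.01, 0.03, 0, 0, 0, -0.208, -1],
  [-0.01, 0.03, 0, 0, 0, -0.208, -1],
  [-0.01, 0.03, 0, 0, 0, -0.208, -1],
])

```text
clock: 7.82
position: [542.7, -272.2, 365.2]
ee_rot: [0.977, 0.212, -0.0, -0.0]
contact_force: [0.5, 0.1, -1.6]
gripper_width: 11.3
grasp_force: 58.8
```

```bash
python3 - <<'E'
from h import *
s=arm.read_state(); p=s["position"]; r=R.from_quat(s["ee_rot"]); Rm=r.as_matrix()
print(p,s["joints"],"yaw",np.degrees(np.arctan2(Rm[1,0],Rm[0,0])),"z",Rm[:,2])
print("err tool",Rm.T@(np.array([544.4,-273.3,p[2]])-p)/200)
im,W=cloud("side"); a=cv2.resize(im[90:240,310:470],(640,600),interpolation=cv2.INTER_CUBIC); save(a,"held.png")
E
```

```text
[ 542.70521379 -272.24568685  365.1692781 ] [-1.98662482e-01  3.84163374e-01 -9.59889186e-02 -1.48483042e-04
 -1.09103163e+00  2.19670969e+00] yaw 24.475746221351464 z [-3.53975655e-04  2.05624202e-04 -9.99999916e-01]
err tool [ 5.52838385e-03  8.30866223e-03 -4.08352679e-06]
```

View pics/held.png

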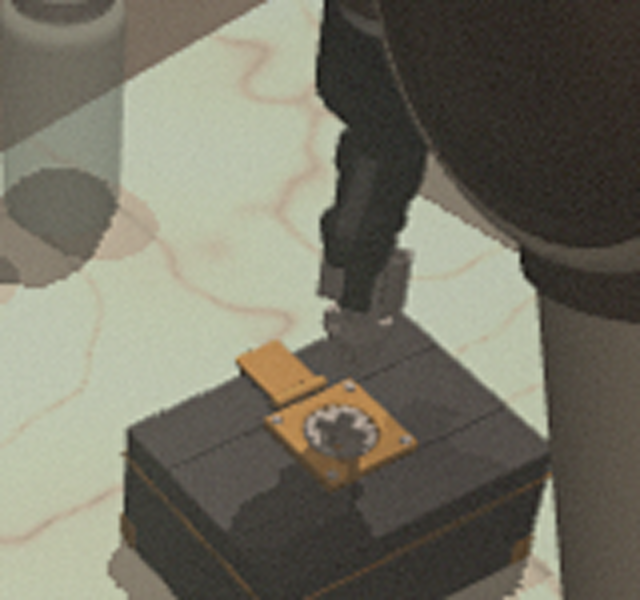

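The key is held upright over the lock, stem below the collar at about (355,335) of the crop, and the lock below shows its cross. Now lateral correction and descent.

Call:
carry_out([
  [0.007, 0.008, 0.03, 0, 0, 0, -1],
  [0.007, 0.008, 0.1, 0, 0, 0, -1],
  [0.007, 0.008, 0.18, 0, 0, 0, -1],
  [0.007, 0.008, 0.22, 0, 0, 0, -1],
  [0.007, 0.008, 0.25, 0, 0, 0, -1],
  [0.007, 0.008, 0.27, 0, 0, 0, -1],
  [0.007, 0.008, 0.28, 0, 0, 0, -1],
  [0.007, 0.008, 0.28, 0, 0, 0, -1],
  [0.007, 0.008, 0.28, 0, 0, 0, -1],
])

```text
clock: 9.0
position: [544.7, -273.7, 309.6]
ee_rot: [0.977, 0.212, 0.0, 0.0]
contact_force: [-0.3, -0.3, -1.8]
gripper_width: 11.2
grasp_force: 58.8
```

Pilot is in, no contact. Next, push gently past the spline height.

Call:
carry_out([
  [-0.001, 0, 0.01, 0, 0, 0, -1],
  [-0.001, 0, 0.02, 0, 0, 0, -1],
  [-0.001, 0, 0.03, 0, 0, 0, -1],
  [-0.001, 0, 0.04, 0, 0, 0, -1],
  [-0.001, 0, 0.04, 0, 0, 0, -1],
  [-0.001, 0, 0.04, 0, 0, 0, -1],
])

```text
clock: 9.75
position: [544.5, -273.8, 301.3]
ee_rot: [0.977, 0.212, 0.0, 0.0]
contact_force: [0.6, 0.3, -1.9]
gripper_width: 11.0
grasp_force: 58.8
```

Call:
carry_out([
  [0, 0, 0.01, 0, 0, 0, -1],
  [0, 0, 0.02, 0, 0, 0, -1],
  [0, 0, 0.03, 0, 0, 0, -1],
  [0, 0, 0.04, 0, 0, 0, -1],
  [0, 0, 0.05, 0, 0, 0, -1],
  [0, 0, 0.05, 0, 0, 0, -1],
  [0, 0, 0.05, 0, 0, 0, -1],
])

```text
clock: 10.62
position: [544.4, -273.8, 291.7]
ee_rot: [0.977, 0.212, 0.0, 0.0]
contact_force: [-0.7, 1.0, -0.2]
gripper_width: 11.3
grasp_force: 59.4
```

Spring contact starts at about the right height. Pressing home.

Call:
carry_out([
  [0, 0, 0.008, 0, 0, 0, -1],
  [0, 0, 0.016, 0, 0, 0, -1],
  [0, 0, 0.024, 0, 0, 0, -1],
  [0, 0, 0.03, 0, 0, 0, -1],
  [0, 0, 0.03, 0, 0, 0, -1],
  [0, 0, 0.03, 0, 0, 0, -1],
])

```text
clock: 11.38
position: [544.5, -273.8, 286.1]
ee_rot: [0.977, 0.212, 0.0, 0.0]
contact_force: [-1.7, 0.7, 6.1]
gripper_width: 11.2
grasp_force: 60.1
```

Call:
carry_out([
  [0, 0, 0.004, 0, 0, 0, -1],
  [0, 0, 0.008, 0, 0, 0, -1],
  [0, 0, 0.008, 0, 0, 0, -1],
  [0, 0, 0.008, 0, 0, 0, -1],
])

```text
clock: 11.88
position: [544.4, -273.8, 285.7]
ee_rot: [0.977, 0.213, 0.0, 0.001]
contact_force: [-3.6, 2.9, 10.5]
gripper_width: 11.4
grasp_force: 60.8
```

Call:
carry_out([
  [0, 0, 0.005, 0, 0, 0, -1],
  [0, 0, 0.008, 0, 0, 0, -1],
  [0, 0, 0.008, 0, 0, 0, -1],
  [0, 0, 0.008, 0, 0, 0, -1],
])

```text
clock: 12.38
position: [544.4, -273.7, 285.7]
ee_rot: [0.977, 0.213, 0.001, 0.001]
contact_force: [-5.1, 3.4, 16.7]
gripper_width: 11.2
grasp_force: 61.7
```

```bash
python3 - <<'E'
from h import *
im,W=cloud("side"); a=cv2.resize(im[90:240,310:470],(640,600),interpolation=cv2.INTER_CUBIC); save(a,"home.png")
s=arm.read_state();print(s["position"],s["contact_force"],s["wrist_torque"])
E
```

```text
[ 544.40606983 -273.74029685  285.70852335] [-5.49354744  3.76592588 16.48761274] [ 1.40318527  1.74498795 -0.06151806]
```

View pics/home.png

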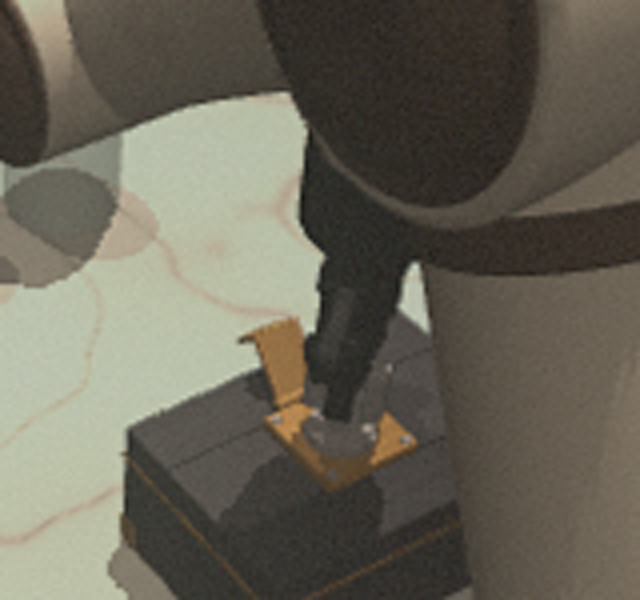

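The latch stands lifted at (280,360), the collar sits flat on the plate at (340,440), and the force against the hard stop is steady. Handing in.

```bash
python3 -c "
from bench import arm
print(arm.job_done())"
```

```text
the job is handed in; nothing more can be done
None
```

The splined key is in the lock and held pressed against the hard stop, the brass latch is lifted, and the job was handed in at about 12.4 s with no verdict returned.

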